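# Take the grinding cup off the spice mill

### The job

Take the grinding cup off the spice mill for cleaning: push the mill's release button fully down, turn the cup anticlockwise (seen from above) about a quarter turn until you feel it come against its stop, then lift it straight off and set it down gently, upright, in the middle of the round wooden board. Feel your way and never force the cup against the mill's catch, stop or slots; leave the jars and everything else where they are.

Things in the scene. Friction and masses are not known exactly. Their poses are not given: they have to be found in the camera images.
- mill: spice mill, fixed to the table: white housing 172 x 124 mm, its deck 80 mm above the table. Origin: on the cup's axis, at table level; z up; its -x points from the cup's axis to the release button. On the deck a round collar, 94 mm outside diameter, holds the cup in a three-lug bayonet whose slots are hidden under the cup's skirt
- mount (a point): centre of the collar's top, on the cup's axis, 98 mm above the table; axes as the mill. The cup unlocks anticlockwise seen from above (+ about z) up to a rigid stop 31 mm from the axis. The turn to the stop differs each time, 65 to 95 degrees; it is measured nowhere, only felt. The cup lifts out at the stop or up to 4 degrees before it; elsewhere shelves hold its lugs down
- coupling_top (a point): centre of the drive coupling under the cup, 84.5 mm above the table. A spring in it presses the locked cup up with about 8 N, so that the cup turns with a drag of up to about 0.2 N m. In the mount the cup's foot has about 1.2 mm of play sideways each way, and 2 degrees of turn before the rigid bolt of the catch (41 mm from the axis) stops a locked cup. Loads above about 25 N on catch, stop or shelves (0.7 N m of turning) are too much
- release (a joint): travel of the release button, m: 0 up (cup locked), 0.008 fully down, against a rigid end. It slides straight down against a steady 6 to 7 N and stays where it is pushed (its catch is reset only by fitting a cup again). Below 0.0065 the catch's bolt is not safely out of the notch in the cup's skirt
- release_top (a point): centre of the release button's top face: a grey round button 24 mm in diameter, on a round boss 84 mm from the cup's axis; its top is 107 mm above the table when up, 99 mm when down, 2.5 mm proud of the boss
- cup: grinding cup, 0.25 to 0.42 kg, 82 mm tall: black foot 55 mm in diameter with three lugs, black skirt 72 mm in diameter 16 to 20 mm up (catch notch between two teeth on its -x side), steel bowl 65 mm in diameter, black lid. Origin: centre of the foot's underside, 84.5 mm above the table when mounted; z up. Locked, its x lies along the mill's x
- cup_bar (a point): centre of the top of the cup's finger bar, on the cup's axis 82 mm above its underside; axes as the cup. The black bar stands on the lid and runs along the cup's x: 54 mm long, 16 mm wide, 25 mm high (the lid's top is 57 mm above the cup's underside)
- board: round wooden board, fixed, 172 mm in diameter, 15 mm thick (its top 15 mm above the table). Origin: centre of its underside; it may lie left or right of the mill
- spice_jar: small jar of corn, 43 mm diameter, 85 mm tall; not to be disturbed. Origin: centre of its underside
- berry_jar: jar of red berries, 76 mm diameter, 105 mm tall; not to be disturbed. Origin: centre of its underside
- pea_jar: jar of peas, 72 mm diameter, 125 mm tall; not to be disturbed. Origin: centre of its underside
- onion_jar: jar of white onions, 74 mm diameter, 95 mm tall; not to be disturbed. Origin: centre of its underside
- brush: pastry brush lying on the table, 170 mm long, about 20 mm high; not to be disturbed. Origin: centre of its underside (about mid-length)
- bowl: white bowl, 104 mm diameter, 45 mm high; not to be disturbed. Origin: centre of its underside
- lid: loose metal jar lid, 68 mm diameter, 14 mm high; not to be disturbed. Origin: centre of its underside
Not all that is in view belongs to the job. Several things have the shape of the cup; the one meant has the colours described above.

How it is judged:
By the outcome, as a careful person would: the job done as asked, in the order asked, and still so for the second after the job is handed in, with the robot touching nothing.
It also fails if it takes over 72 s, if anything falls off the work surface, if the arm or the gripper's body presses on something with over 40 N, if the wrist force passes 120 N, or if a joint passes its speed limit or range.

### The arm

A 7-joint arm with a two-finger parallel gripper is mounted at the origin on the work surface. World frame = base frame: x ahead of the robot, y to its left, z up, the work surface at z = 0. Lengths are in mm, angles in rad, forces in N, time in s.
With the tool pointing down it reaches from about 350 to 775 mm from the base axis. Payload 3.1 kg.
Tool frame: the origin (TCP) lies at the very end of the fingers, on their centre line; the grasp point (between the pads) lies bot.hold_point_z behind it (bot.hold_point_z is the distance from the TCP to the grasp point, in mm); y points along the fingers, z is the direction in which the jaws open and shut, and the axes are right-handed (so a half turn about y gives the same grasp; the last joint's range is limited). The gripper opens to 85 mm and grips with 20 to 120 N. Pads are 22 mm wide; open, the fingers measure 114 mm over their backs; the gripper's body (76 mm by 85 mm) begins 54 mm behind the grasp point. The pads swing forward as they close: fully open they stand 13 mm farther back than shut.
Start: joints at [-1.291, 0.311, 0.014, 1.512, -0.004, 1.319, -0.027], TCP at [173.924, 521.793, 231.304] pointing down, gripper open.
Joint ranges: [-2.7, 2.7], [-0.3, 1.91], [-1.27, 1.3], [0.12, 2.57], [-1.44, 4.58], [0.2, 2.03], [-3.05, 3.05]. Speed limits (rad/s): [2.79, 2.79, 3.14, 3.14, 3.14, 3.14, 3.14].

### API

Orientations are given as a unit quaternion [x, y, z, w].
In Python, from workcell import bot, cams gives the robot as it stands.
- The arm moves only by the tool carry_out, never from a script. Its argument "moves" is a list that holds one entry, the list of rows, each a list of 5 numbers: the opening in per cent of the stroke, from 0 (shut) to 100 (fully open), then the shift along the tool's x, y, z in m, then the turn about the tool's y in degrees. A call has 1 to 20 rows; each row shifts and turns the commanded pose from where the row before left it, along the tool's axes as they then stand; what a row does not reach is not made up. A row lasts 1/10 s, in which the tool goes at most 50 mm and 8.59 degrees, less where a joint would pass 70% of its speed; a pose out of reach is approached as far as the arm can. A call is refused whole if a number of a shift passes 0.05 or a number of a turn 8.59, either way. A call with a gripper value outside its range is refused whole. The fingers move at their own pace and stop on an object; "force" is the grip in N (left out, the last holds). Time passes only in rows, so rows that do not move let the fingers close. It gives the time, the measured TCP pose, the force and the opening at its end, in the units of the state.
- bot.get_state(): the state, without advancing time (a new reading comes with each control period).
- cams.camera(name): name is "side" or "top" or "wrist"; returns the picture (480x640x3 uint8, blue, green, red); there is no depth.
- cams.get_calibration(name): a dict with "fx", "fy", "cx", "cy" (pixels), "k1" (the pictures are not rectified: a ray, as slopes to the right and down, at radius r is drawn at 1 + k1 r^2 times it, then the intrinsics apply), "rvec" (rotation vector, rad) and "tvec" (3), from world to camera coordinates, as OpenCV has them. Camera axes: x right, y down, z forward; pixel columns grow to the right and rows downward; lengths in mm; the calibration is good to about 2 mm. A picture is of the moment at which its call begins: read the wrist's pose just before it. get_calibration takes no time and is no camera call; for the wrist camera it gives the pose at the moment of the call.
- bot.close_job(): hands the job in, once; it reports no verdict.
The state is a dict: "clock": time; "joints": joint angles; "qvel": joint speeds; "joint_efforts": joint torques, N m; "ee_pos": TCP position; "tcp_rot": TCP orientation; "ft_force": force on the tool from outside, world axes, zero at the start; "moment": the same for the moment, N m; "width": finger opening in mm.
Only numpy, scipy, OpenCV 4.12 (cv2) and the standard library are available. Lean on these libraries where they do the work, as an engineer would, in place of code of your own. Each camera call takes 0.05 s, during which the arm holds its last target.

## Working session

There is one attempt and no reset: what is moved stays moved. The work goes in short steps, Python scripts to look and compute and a tool call to move; the robot and the scene stay as the last step left them, time stands still between calls to the robot, and variables do not carry over. Pictures are saved under pics/ and viewed, and the job is handed in when it is done.

Besides the shell and the picture viewer there is one more tool, called after "Request:" as name(argument=value, ...) on one line, values as JSON. carry_out: Moves the arm, as the interface text tells. Its arguments: {"type":"object","properties":{"moves":{"type":"array"},"force":{"type":"number"}},"required":["moves"]}

```bash
mkdir -p pics; ls; python3 - <<'E'
from workcell import bot,cams
import cv2
print(bot.get_state(), bot.hold_point_z)
for n in ("side","top","wrist"):
    print(n,cams.get_calibration(n))
    cv2.imwrite(f"pics/{n}0.png",cams.camera(n))
E
```

```text
pics
{'clock': 0.0, 'joints': array([-1.29068284,  0.31172729,  0.01400175,  1.51304113, -0.00441712,
        1.31921177, -0.02718133]), 'qvel': array([ 0.00108577, -0.00075521, -0.00150744,  0.00030534, -0.00044785,
       -0.00049952,  0.00170841]), 'joint_efforts': array([ 3.11678875e-06, -3.79921925e+01,  1.45981573e-01, -2.30592209e+01,
        1.22311508e-02,  1.34305592e-02,  2.41533876e-06]), 'ee_pos': array([173.7160564 , 521.07923822, 230.2266434 ]), 'tcp_rot': array([ 0.69880344, -0.1133637 ,  0.11315477, -0.69715022]), 'ft_force': array([ 0.95292203,  0.10835116, -0.36810653]), 'moment': array([-0.06140648, -0.02651647,  0.01567645]), 'width': 85.24758714934816} 18.700000000000003
side {'fx': 446.32080945559363, 'fy': 446.32080945559363, 'cx': 315.5892231946492, 'cy': 235.88283345234998, 'k1': -0.09049431182296394, 'rvec': array([ 2.03567178, -0.49553009,  0.29800901]), 'tvec': array([-513.5836384 ,  245.21942564,  920.20026735])}
top {'fx': 544.7436696791013, 'fy': 544.7436696791013, 'cx': 311.77823019337575, 'cy': 249.656683221717, 'k1': -0.09291539521575601, 'rvec': array([ 2.21401904, -2.16898679,  0.05053347]), 'tvec': array([-4.91647114e-01,  5.82075202e+02,  1.19889531e+03])}
wrist {'fx': 398.5345847373981, 'fy': 398.5345847373981, 'cx': 320.4220357163006, 'cy': 240.40860062549072, 'k1': -0.05138888799579713, 'rvec': array([-2.34549532, -1.69204879, -0.24583191]), 'tvec': array([-548.9010406 ,  -38.05653842,  379.61637967])}
```

View pics/top0.png

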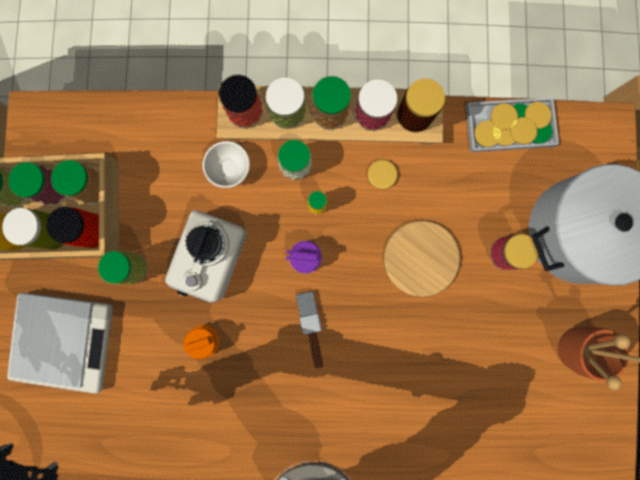

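View pics/side0.png

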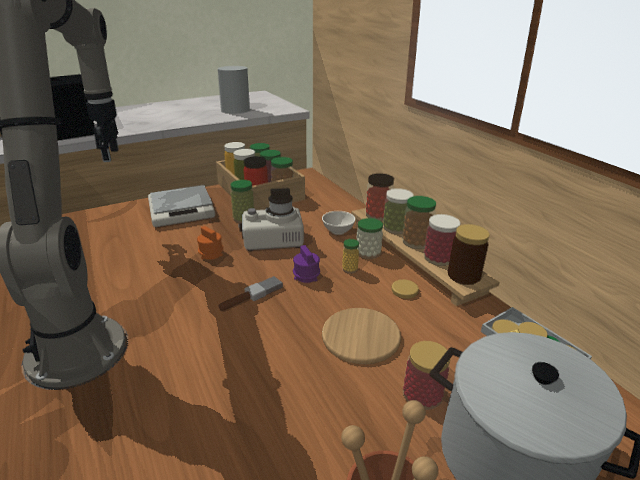

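View pics/wrist0.png

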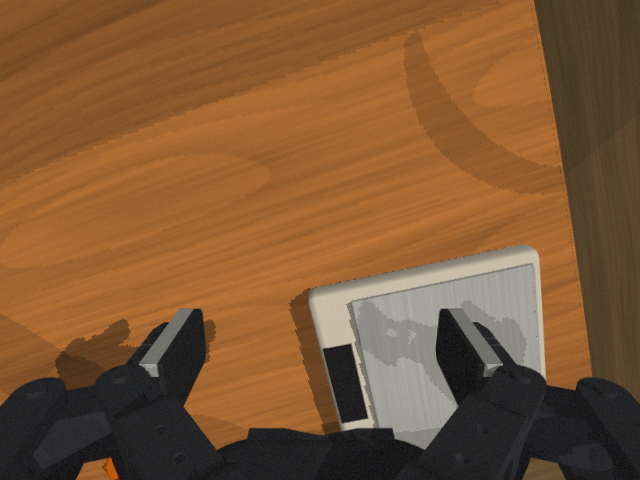

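The top view shows three cup-shaped things: orange on the table at (201,344), purple on the table at (306,257), and black/steel on the white mill at (205,243). The mill one matches the description. The button is near (193,280) and the board near (422,258). I'll check the choice in a close crop.

```bash
python3 - <<'E'
import cv2,numpy as np
a=cv2.imread("pics/top0.png")[200:310,150:260]; b=cv2.imread("pics/top0.png")[200:310,370:480]
s=cv2.imread("pics/side0.png")[180:255,235:310]
cv2.imwrite("pics/c1.png",np.hstack([cv2.resize(a,(550,550),interpolation=2),]))
cv2.imwrite("pics/c2.png",cv2.resize(s,(600,600),interpolation=2))
cv2.imwrite("pics/c3.png",cv2.resize(b,(550,550),interpolation=2))
E
```

```text
(no output)
```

View pics/c1.png

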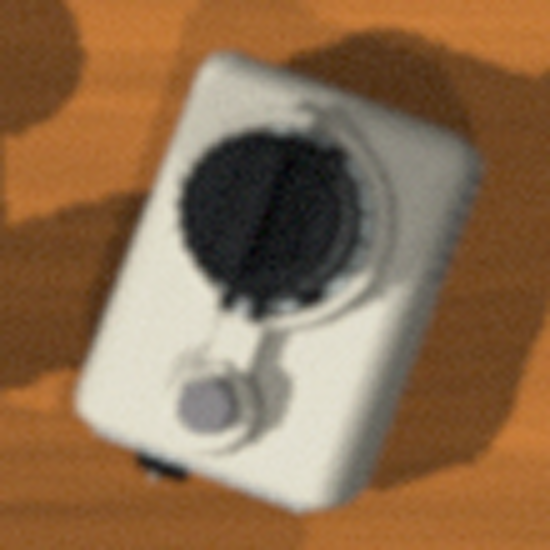

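View pics/c2.png

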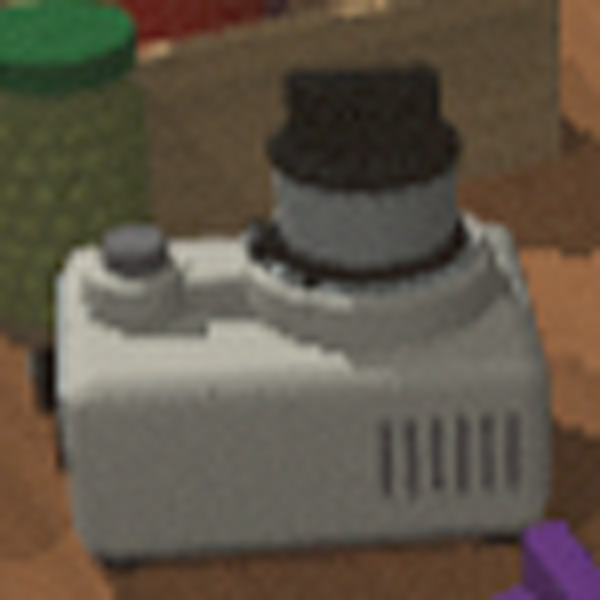

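View pics/c3.png

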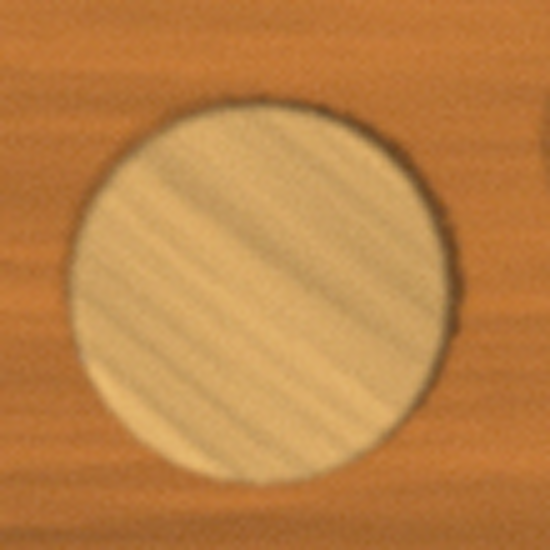

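```bash
cat > h.py <<'E'
from workcell import bot,cams
import cv2,numpy as np
from scipy.spatial.transform import Rotation as R
def KD(c): return np.array([[c['fx'],0,c['cx']],[0,c['fy'],c['cy']],[0,0,1.]]),np.array([c['k1'],0,0,0,0])
def back(c,uv,z):
    K,D=KD(c); p=cv2.undistortPoints(np.array([[uv]],float),K,D)[0,0]
    Rm=cv2.Rodrigues(c['rvec'])[0]; d=Rm.T@np.array([p[0],p[1],1]); o=-Rm.T@c['tvec']
    return o+d*(z-o[2])/d[2]
def proj(c,P):
    K,D=KD(c); return cv2.projectPoints(np.atleast_2d(P).astype(float),c['rvec'],c['tvec'],K,D)[0][:,0]
E
python3 - <<'E'
from h import *
t=cams.get_calibration('top');s=cams.get_calibration('side')
for n,u,z in (("btn",(191.6,281),107),("lid",(203.6,244),141.5),("board",(422.2,258.4),15)): print(n,back(t,u,z))
print("btn side",back(s,(235+135/8,180+237/8),107))
b=back(t,(191.6,281),107)[:2];c=back(t,(203.6,244),141.5)[:2]
d=c-b;print(np.linalg.norm(d),np.degrees(np.arctan2(d[1],d[0])))
for n,z in (("purple",0),):print(back(t,(306,257),40),back(t,(318,202),85),back(t,(227,165),45))
st=bot.get_state();print(R.from_quat(st['tcp_rot']).as_matrix().round(3))
# wrist cam in tool
w=cams.get_calibration('wrist');Rm=cv2.Rodrigues(w['rvec'])[0];Rt=R.from_quat(st['tcp_rot']).as_matrix()
print((Rt.T@(-Rm.T@w['tvec']-st['ee_pos'])).round(1));print((Rm@Rt).round(3))
E
```

```text
btn [507.21668    257.83869297 107.        ]
lid [582.2725323  227.98973951 141.5       ]
board [ 567.4562824  -235.53007809   15.        ]
btn side [509.34411468 262.34074889 107.        ]
80.77339282650554 -21.687215486661906
[564.36443184  23.56960136  40.        ] [ 6.79337574e+02 -7.29327942e-02  8.50000000e+01] [763.43767634 201.98796158  45.        ]
[[ 0.949 -0.     0.316]
 [-0.316 -0.002  0.949]
 [ 0.    -1.    -0.002]]
[ -73.4 -142.4    0.4]
[[-0.     0.001  1.   ]
 [ 0.957 -0.289  0.001]
 [ 0.289  0.957 -0.001]]
```

The black/steel cup on the white mill is confirmed, with its bar along the button-to-cup line. The rough button-to-axis distance is 81 mm against the given 84 mm, so I'll refine it with the wrist camera. Moving above the mill first.

Request:
carry_out(moves=[[[100, 0.03, -0.003, -0.01, 0], [100, 0.044, -0.003, -0.015, 0], [100, 0.044, -0.003, -0.015, 0], [100, 0.044, -0.003, -0.015, 0], [100, 0.044, -0.003, -0.015, 0], [100, 0.044, -0.003, -0.015, 0], [100, 0.044, -0.003, -0.015, 0], [100, 0.044, -0.003, -0.015, 0], [100, 0.044, -0.003, -0.015, 0], [100, 0.038, -0.003, -0.015, 0], [100, 0.02, 0, -0.002, 0], [100, 0, 0, 0, 0], [100, 0, 0, 0, 0]]])

```text
clock: 1.45
ee_pos: [544.2, 243.5, 260.6]
tcp_rot: [0.698, -0.114, 0.113, -0.698]
ft_force: [-0.3, 0.5, 0.2]
width: 85.6
```

```bash
python3 - <<'E'
from h import *
import json
w=cams.get_calibration('wrist');im=cams.camera('wrist');cv2.imwrite("pics/w1.png",im)
json.dump({k:np.array(v).tolist() for k,v in w.items()},open('w1.json','w'))
E
```

```text
(no output)
```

View pics/w1.png

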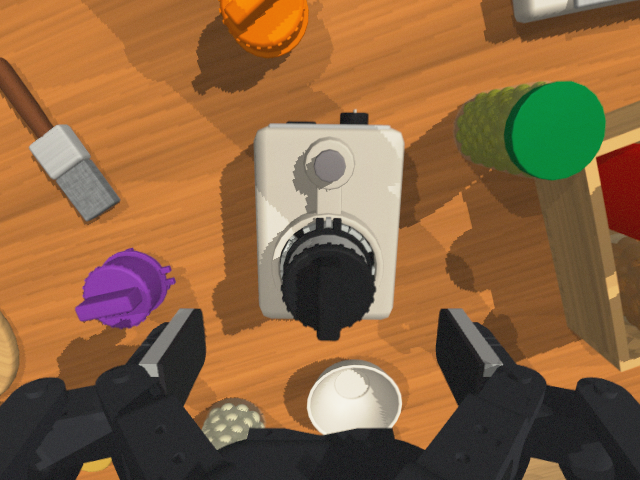

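```bash
python3 - <<'E'
import cv2
a=cv2.imread("pics/w1.png")[110:350,240:420]
cv2.imwrite("pics/w1c.png",cv2.resize(a,(450,600),interpolation=2))
a=cv2.imread("pics/w1.png")[230:350,270:390]
cv2.imwrite("pics/w1d.png",cv2.resize(a,(600,600),interpolation=2)*2)
E
```

```text
(no output)
```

View pics/w1c.png

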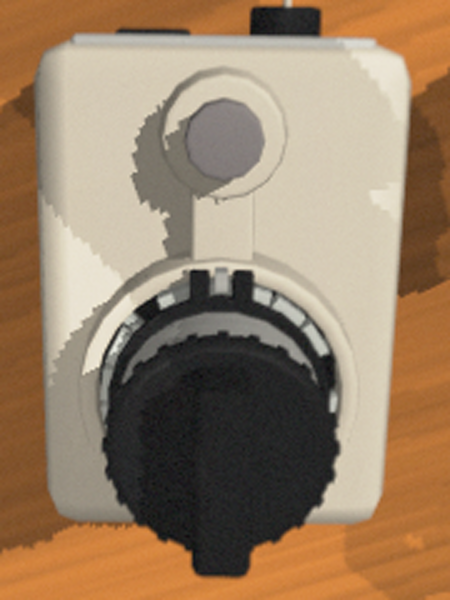

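View pics/w1d.png

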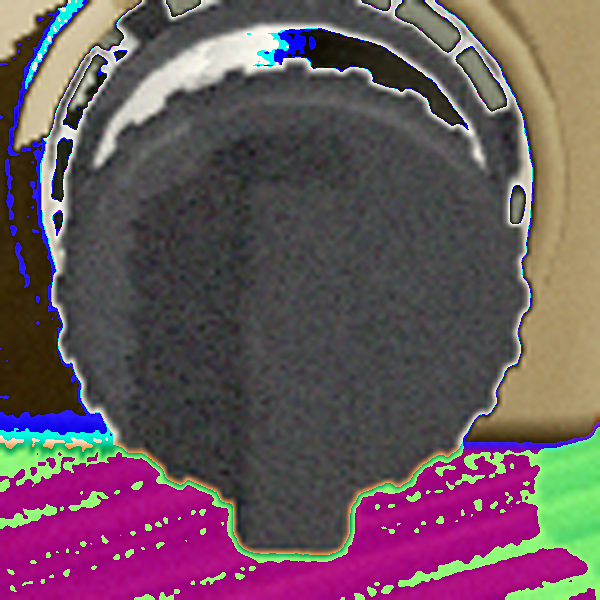

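```bash
python3 - <<'E'
from h import *
import json
w={k:np.array(v) for k,v in json.load(open('w1.json')).items()}
b=back(w,(330,166.4),107); e1=back(w,(317,340.2),166.5);e2=back(w,(340.4,340.2),166.5);e=(e1+e2)/2
print(b,e,np.linalg.norm(e1-e2)); d=(e-b)[:2];print("len(111)",np.linalg.norm(d),np.degrees(np.arctan2(d[1],d[0])))
n=back(w,(328.8,218),103);print(n)
wd=np.degrees(np.arctan2(*(e2-e1)[1::-1]));print("end edge dir",wd)
# deck corners edges at z=80: left edge x px, right edge
f=lambda x,y:(240+x/2.5,110+y/2.5)
for p in [(40,90),(50,490),(408,90),(378,490)]: print(back(w,f(*p),76))
u=d/np.linalg.norm(d)
t=cams.get_calibration('top')
for B in (b,): 
  P=[[*(B[:2]),107],[*(B[:2]+84*u),141.5],[*(e[:2]),166.5]]
  print(P,proj(t,P), proj(cams.get_calibration('side'),P))
E
```

```text
[507.29591983 263.34442053 107.        ] [610.36739719 227.53941291 166.5       ] 15.735984546141609
len(111) 109.11337230932406 -19.156223191354947
[545.04028683 250.16532406 103.        ]
end edge dir 71.5915514695977
[476.34699418 211.6151178   76.        ]
[609.29519478 164.32886183  76.        ]
[513.6571968  323.88046983  76.        ]
[646.72222391 276.8665478   76.        ]
[[np.float64(507.29591982992616), np.float64(263.3444205295414), 107], [np.float64(586.6446184851004), np.float64(235.7802404813275), 141.5], [np.float64(610.3673971944784), np.float64(227.53941291046988), 166.5]] [[188.96741483 280.89994048]
 [199.82609169 241.75129386]
 [201.69470809 228.93830218]] [[251.08014396 209.63100056]
 [279.92208322 196.96991518]
 [288.49360767 188.40629821]]
```

Request:
carry_out(moves=[[[0, -0.021, 0, 0.004, 0.5], [0, -0.02, 0.0, 0.003, 0.4], [0, 0, 0.03, 0, 0], [0, 0, 0.035, 0, 0], [0, 0, 0.035, 0, 0], [0, 0, 0.025, 0, 0], [0, 0, 0.01, 0, 0], [0, 0, 0, 0, 0], [0, 0, 0, 0, 0]]], force=30)

```text
clock: 2.4
ee_pos: [508.7, 264.2, 127.7]
tcp_rot: [-0.697, 0.118, -0.119, 0.698]
ft_force: [0.9, -0.4, -1.0]
width: -0.0
```

```bash
python3 - <<'E'
from h import *
cv2.imwrite("pics/s2.png",cv2.resize(cams.camera('side')[130:255,205:330],(600,600),interpolation=2))
w=cams.camera('wrist');cv2.imwrite("pics/w2.png",w)
print({k:v for k,v in bot.get_state().items() if k in('ee_pos','ft_force','width','clock')})
E
```

```text
{'clock': 2.5, 'ee_pos': array([509.44179929, 263.92050298, 128.31416044]), 'ft_force': array([ 0.35276534, -0.20341826, -0.91027919]), 'width': -0.10634788270199885}
```

View pics/s2.png

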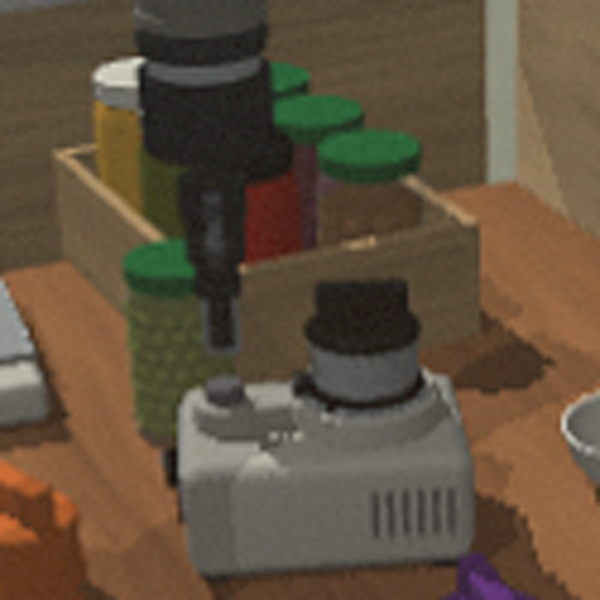

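View pics/w2.png

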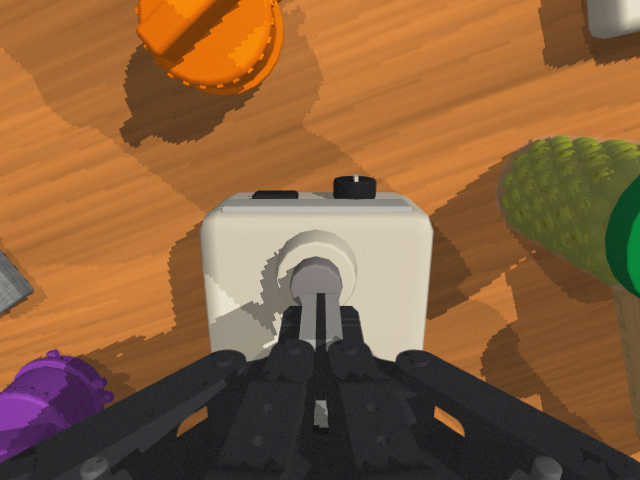

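```bash
python3 - <<'E'
from h import *
w=cams.get_calibration('wrist')
print(back(w,(290,282),107),back(w,(342,282),107),back(w,(316,257),107))
st=bot.get_state();Rt=R.from_quat(st['tcp_rot']).as_matrix();print(st['ee_pos'],Rt.round(3))
l=back(w,(290,282),107);r=back(w,(342,282),107);t=back(w,(316,257),107)
print(np.linalg.norm(l-r)); c=t+12*Rt[:,0];print(c,Rt.T@(c-st['ee_pos']))
E
```

```text
[500.61535207 253.05480598 107.        ] [508.24464811 274.81090693 107.        ] [493.36170408 267.84547189 107.        ]
[509.44179929 263.92050298 128.31416044] [[ 0.944  0.003  0.331]
 [-0.331  0.002  0.944]
 [ 0.003 -1.     0.003]]
23.055023024842153
[504.68723295 263.87917855 107.03021834] [-4.5272699  21.26759199 -1.67545773]
```

Request:
carry_out(moves=[[[0, -0.003, 0.005, -0.0015, 0], [0, 0, 0.006, 0, 0], [0, 0, 0.003, 0, 0], [0, 0, 0, 0, 0], [0, 0, 0, 0, 0]]])

```text
clock: 3.0
ee_pos: [504.9, 262.5, 112.2]
tcp_rot: [0.697, -0.119, 0.119, -0.697]
ft_force: [0.1, -0.3, 0.3]
width: 0.1
```

Request:
carry_out(moves=[[[0, 0, 0.002, 0, 0], [0, 0, 0.002, 0, 0], [0, 0, 0.002, 0, 0], [0, 0, 0.002, 0, 0], [0, 0, 0.0015, 0, 0], [0, 0, 0, 0, 0]]])

```text
clock: 3.6
ee_pos: [505.1, 262.6, 103.5]
tcp_rot: [-0.697, 0.119, -0.119, 0.697]
ft_force: [-1.8, -0.5, 5.0]
width: -0.1
```

Request:
carry_out(moves=[[[0, 0, 0.001, 0, 0], [0, 0, 0.001, 0, 0], [0, 0, 0.001, 0, 0], [0, 0, 0.001, 0, 0], [0, 0, 0, 0, 0]]])

```text
clock: 4.1
ee_pos: [505.0, 262.6, 99.5]
tcp_rot: [-0.697, 0.119, -0.119, 0.697]
ft_force: [-0.9, 0.0, 4.6]
width: -0.0
```

Request:
carry_out(moves=[[[0, 0, 0.0005, 0, 0], [0, 0, 0.0005, 0, 0], [0, 0, 0, 0, 0]]])

```text
clock: 4.4
ee_pos: [505.0, 262.7, 99.1]
tcp_rot: [-0.697, 0.119, -0.119, 0.697]
ft_force: [-2.4, -1.2, 8.4]
width: 0.2
```

Request:
carry_out(moves=[[[0, 0, 0.0005, 0, 0], [0, 0, 0.0005, 0, 0], [0, 0, 0, 0, 0]]])

```text
clock: 4.7
ee_pos: [505.0, 262.7, 99.0]
tcp_rot: [-0.697, 0.119, -0.119, 0.697]
ft_force: [-3.8, -2.2, 12.2]
width: -0.0
```

The button stalled at TCP z = 99.0 and the force rose from 5 N to 12 N, so it is against its end. Backing up, opening, and moving over the cup.

Request:
carry_out(moves=[[[0, 0, -0.015, 0, 0], [0, 0, -0.035, 0, 0], [0, 0, -0.04, 0, 0], [50, 0, -0.04, 0, 0], [50, 0.04, 0, 0.001, 0], [50, 0.044, 0, 0, 0], [50, 0, 0, 0, 0], [50, 0, 0, 0, 0]]])

```text
clock: 5.5
ee_pos: [585.1, 234.4, 225.5]
tcp_rot: [0.697, -0.12, 0.119, -0.696]
ft_force: [-0.6, 0.4, -0.1]
width: 42.3
```

```bash
python3 - <<'E'
from h import *
import json
s=bot.get_state();w=cams.get_calibration('wrist');im=cams.camera('wrist');cv2.imwrite("pics/w3.png",im)
json.dump({**{k:np.array(v).tolist() for k,v in w.items()},'ee':s['ee_pos'].tolist(),'q':s['tcp_rot'].tolist()},open('w3.json','w'))
print(s['ee_pos'],s['tcp_rot'],s['joints'],s['width'])
E
```

```text
[585.09706514 234.38445833 225.53825522] [ 0.69742938 -0.12007836  0.11926309 -0.69638334] [-0.58394407  0.48983629  0.27789618  1.28395928 -0.13091051  1.38714978
  0.91760666] 42.29251471528057
```

View pics/w3.png

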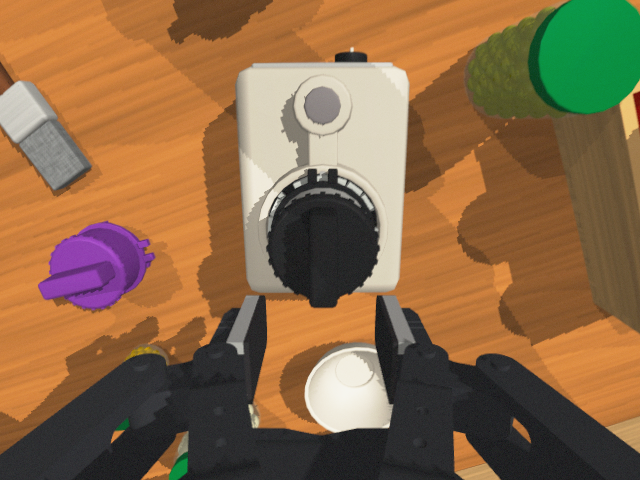

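```bash
python3 - <<'E'
import cv2,numpy as np
a=cv2.imread("pics/w3.png")[70:320,230:420]
a=(np.clip(a.astype(float)*1.0,0,255)/255)**0.5*255
cv2.imwrite("pics/w3c.png",cv2.resize(a.astype('uint8'),(456,600),interpolation=2))
E
```

```text
(no output)
```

View pics/w3c.png

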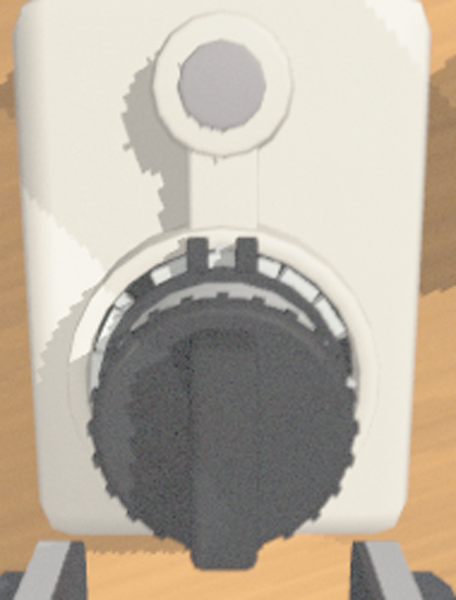

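```bash
python3 - <<'E'
from h import *
import json
w={k:np.array(v) for k,v in json.load(open('w3.json')).items()}
Rt=R.from_quat(w['q']).as_matrix();ee=w['ee']
f=lambda x,y:(230+x/2.4,70+y/2.4)
T=lambda p:(Rt.T@(p-ee)).round(1)
b=back(w,f(222,85),99);e=back(w,f(224,568),166.5);n=back(w,f(224,330),166.5)
L=back(w,f(90,420),143);Rr=back(w,f(357,420),143)
nt=back(w,f(222,245),103)
for k,p in zip("b e n L R notch".split(),(b,e,n,L,Rr,nt)): print(k,p.round(1),T(p))
d=(e-b)[:2];print(np.linalg.norm(d),np.degrees(np.arctan2(d[1],d[0])),np.degrees(np.arctan2(Rt[1,0],Rt[0,0])))
for p in [(20,250),(45,500),(425,100),(408,490)]: print(back(w,f(*p),76))
print(proj(w,[ee,ee+Rt[:,2]*21,ee-Rt[:,2]*21]))
E
```

```text
b [507.2 263.3  99. ] [-83.  126.6   1.4]
e [610.  227.4 166.5] [25.9 59.   1.8]
n [557.  246.  166.5] [-30.3  59.1   1.7]
L [572.1 205.8 143. ] [ -2.7  82.6 -31.2]
R [594.  267.9 143. ] [-2.8 82.5 34.7]
notch [547.1 249.2 103. ] [-40.7 122.6   1.5]
108.88020805615096 -19.22403787038442 -19.487314354820004
[531.05202346 189.65285009  76.        ]
[609.39457604 165.62600315  76.        ]
[529.98044368 318.25826389  76.        ]
[645.6835951 279.2188786  76.       ]
[[319.75911567 313.99752866]
 [372.7579363  313.97292857]
 [266.7754027  313.88746801]]
```

Request:
carry_out(moves=[[[50, 0, 0.01, 0.0016, 0], [50, 0, 0.025, 0, 0], [50, 0, 0.02, 0, 0], [50, 0, 0.013, 0, 0], [50, 0, 0.007, 0, 0], [50, 0, 0.003, 0, 0], [50, 0, 0, 0, 0]]])

```text
clock: 6.25
ee_pos: [585.1, 237.5, 149.1]
tcp_rot: [-0.697, 0.118, -0.119, 0.697]
ft_force: [-0.0, -0.6, 0.2]
width: 42.9
```

```bash
python3 - <<'E'
from h import *
print(bot.get_state()['ft_force'],bot.get_state()['ee_pos'])
im=cams.camera('wrist');cv2.imwrite("pics/w4.png",cv2.resize(im[150:390,180:460],(700,600),interpolation=2))
E
```

```text
[-0.02741148 -0.57756941  0.15550816] [585.12631316 237.45824063 149.08226535]
```

View pics/w4.png

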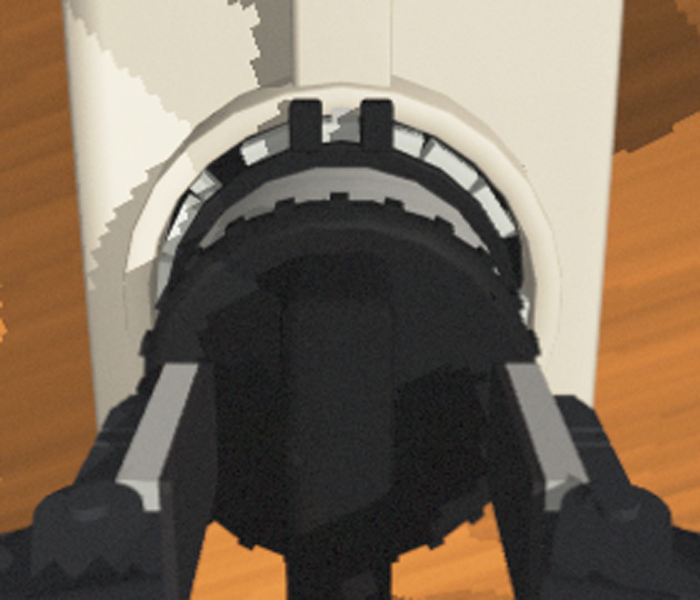

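Request:
carry_out(moves=[[[50, 0, 0.003, -0.0016, 0], [50, 0, 0, 0, 0], [50, 0, 0, 0, 0]]])

```text
clock: 6.6
ee_pos: [584.7, 235.5, 146.1]
tcp_rot: [-0.697, 0.119, -0.119, 0.697]
ft_force: [0.1, 0.4, 0.7]
width: 43.0
```

```bash
python3 - <<'E'
from h import *
s=bot.get_state();w=cams.get_calibration('wrist')
im=cams.camera('wrist');cv2.imwrite("pics/w5.png",cv2.resize(im[150:390,180:460],(700,600),interpolation=2))
print(s['ft_force'],s['ee_pos'],s['moment'])
Rt=R.from_quat(s['tcp_rot']).as_matrix();ee=s['ee_pos'];print(np.degrees(np.arctan2(Rt[1,0],Rt[0,0])))
u=Rt[:,0];a=np.array([ee[0],ee[1],0])
for z,r in ((98,47),(103,-41),(103,-38)):
  print(z,r,proj(w,[a+[0,0,z]-u*abs(r)]), (proj(w,[a+[0,0,z]-u*abs(r)])-[180,150])*2.5)
print((proj(w,[a+[0,0,166.5]+u*27,a+[0,0,166.5]-u*27])-[180,150])*2.5)
E
```

```text
[0.1398089  0.41587318 0.71870161] [584.74124898 235.54952654 146.13186192] [-0.0584675  -0.01398856 -0.03288753]
-19.34770370205691
98 47 [[319.91536019 178.07455787]] [[349.78840048  70.18639467]]
103 -41 [[319.89675259 192.33482608]] [[349.74188147 105.83706519]]
103 -38 [[319.897031   198.63726369]] [[349.7425775  121.59315924]]
[[348.99644242 638.24305275]
 [348.86275269 296.24411496]]
```

View pics/w5.png

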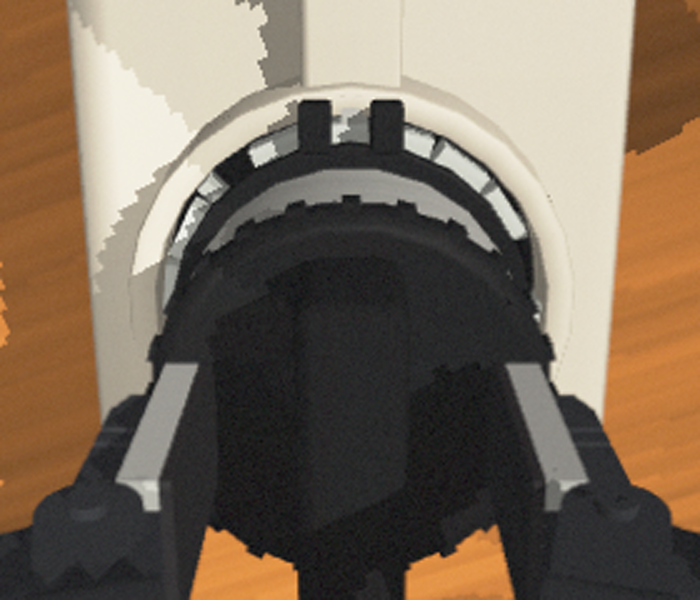

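Request:
carry_out(moves=[[[50, 0.0008, 0, 0.0001, 0], [25, 0, 0, 0, 0], [20, 0, 0, 0, 0], [16, 0, 0, 0, 0], [10, 0, 0, 0, 0], [5, 0, 0, 0, 0]]], force=45)

```text
clock: 7.25
ee_pos: [585.4, 235.4, 146.0]
tcp_rot: [0.697, -0.119, 0.119, -0.697]
ft_force: [-0.3, 0.0, 2.2]
width: 14.8
```

```bash
cat > st.py <<'E'
from h import *
s=bot.get_state();Rt=R.from_quat(s['tcp_rot']).as_matrix()
print("t",s['clock'],"ee",s['ee_pos'].round(1),"yaw",np.degrees(np.arctan2(Rt[1,0],Rt[0,0])).round(2),"F",s['ft_force'].round(1),"Ftool",(Rt.T@s['ft_force']).round(1),"M",s['moment'].round(3),"w",round(s['width'],1),"j7",s['joints'][6].round(2))
E
python3 st.py
```

```text
t 7.25 ee [585.4 235.4 146. ] yaw -19.34 F [-0.3  0.   2.2] Ftool [-0.3 -2.2 -0.1] M [-0.067  0.098 -0.009] w 14.8 j7 0.93
```

Request:
carry_out(moves=[[[5, 0, 0, 0, -1], [5, 0, 0, 0, -1], [5, 0, 0, 0, -1], [5, 0, 0, 0, -1], [5, 0, 0, 0, 0]]])

```text
clock: 7.75
ee_pos: [585.4, 235.5, 146.0]
tcp_rot: [-0.701, 0.094, -0.094, 0.701]
ft_force: [-0.7, 0.1, 2.5]
width: 14.8
```

```bash
python3 st.py
```

```text
t 7.75 ee [585.4 235.5 146. ] yaw -15.3 F [-0.7  0.1  2.5] Ftool [-0.7 -2.5 -0.1] M [-0.205  0.116 -0.009] w 14.8 j7 1.0
```

Request:
carry_out(moves=[[[5, 0, 0, 0, -2], [5, 0, 0, 0, -2], [5, 0, 0, 0, -2], [5, 0, 0, 0, -2], [5, 0, 0, 0, -2], [5, 0, 0, 0, -1], [5, 0, 0, 0, 0]]])

```text
clock: 8.45
ee_pos: [585.5, 235.6, 146.0]
tcp_rot: [-0.706, 0.027, -0.027, 0.707]
ft_force: [-0.4, 0.2, 3.0]
width: 15.3
```

```bash
python3 st.py; python3 - <<'E'
from h import *
im=cams.camera('wrist');cv2.imwrite("pics/w6.png",cv2.resize(im[120:390,165:480],(700,600),interpolation=2))
E
```

```text
t 8.45 ee [585.5 235.6 146. ] yaw -4.33 F [-0.4  0.2  3. ] Ftool [-0.4 -3.   0.1] M [-0.078  0.042  0.019] w 15.3 j7 1.17
```

View pics/w6.png

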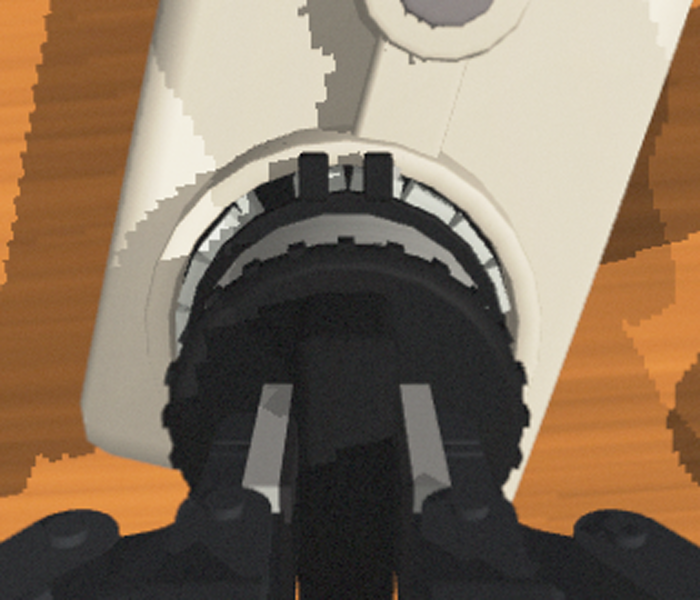

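The cup turns with the gripper: its teeth stay fixed in view while the mill rotates 15°. Side forces are about 0.

Request:
carry_out(moves=[[[5, 0, 0, 0, -2], [5, 0, 0, 0, -4], [5, 0, 0, 0, -4], [5, 0, 0, 0, -4], [5, 0, 0, 0, -4], [5, 0, 0, 0, -4], [5, 0, 0, 0, -4], [5, 0, 0, 0, -4], [5, 0, 0, 0, -4], [5, 0, 0, 0, -4], [5, 0, 0, 0, -2], [5, 0, 0, 0, 0], [5, 0, 0, 0, 0]]])

```text
clock: 9.8
ee_pos: [585.5, 235.6, 146.0]
tcp_rot: [-0.673, -0.216, 0.216, 0.673]
ft_force: [0.4, -0.5, 3.0]
width: 14.8
```

```bash
python3 st.py
```

```text
t 9.8 ee [585.5 235.6 146. ] yaw 35.62 F [ 0.4 -0.5  3. ] Ftool [ 0.  -3.  -0.7] M [-0.075  0.029  0.001] w 14.8 j7 1.81
```

Request:
carry_out(moves=[[[5, 0, 0, 0, -2], [5, 0, 0, 0, -2], [5, 0, 0, 0, -2], [5, 0, 0, 0, -1], [5, 0, 0, 0, -1], [5, 0, 0, 0, 0]]])

```text
clock: 10.4
ee_pos: [585.6, 235.5, 146.0]
tcp_rot: [0.656, 0.263, -0.263, -0.656]
ft_force: [0.8, -0.2, 3.6]
width: 14.8
```

```bash
python3 st.py
```

```text
t 10.4 ee [585.6 235.5 146. ] yaw 43.66 F [ 0.8 -0.2  3.6] Ftool [ 0.4 -3.6 -0.7] M [-0.075  0.028  0.049] w 14.8 j7 1.94
```

Request:
carry_out(moves=[[[5, 0, 0, 0, -1], [5, 0, 0, 0, -1], [5, 0, 0, 0, 0]]])

```text
clock: 10.7
ee_pos: [585.5, 235.4, 146.0]
tcp_rot: [0.652, 0.275, -0.274, -0.652]
ft_force: [0.3, -1.8, 2.9]
width: 14.9
```

```bash
python3 st.py
```

```text
t 10.7 ee [585.5 235.4 146. ] yaw 45.69 F [ 0.3 -1.8  2.9] Ftool [-1.1 -2.9 -1.5] M [-0.145 -0.059  0.031] w 14.9 j7 1.97
```

Request:
carry_out(moves=[[[5, 0, 0, 0, -1], [5, 0, 0, 0, -0.5], [5, 0, 0, 0, 0]]])

```text
clock: 11.0
ee_pos: [585.5, 235.4, 146.0]
tcp_rot: [0.648, 0.283, -0.283, -0.648]
ft_force: [0.6, -1.2, 4.4]
width: 15.3
```

```bash
python3 st.py
```

```text
t 11.0 ee [585.5 235.4 146. ] yaw 47.18 F [ 0.6 -1.2  4.4] Ftool [-0.5 -4.4 -1.2] M [-0.218 -0.113  0.003] w 15.3 j7 1.99
```

Request:
carry_out(moves=[[[5, 0, 0, 0, -1], [5, 0, 0, 0, -1], [5, 0, 0, 0, 0]]])

```text
clock: 11.3
ee_pos: [585.5, 235.4, 146.0]
tcp_rot: [0.643, 0.294, -0.294, -0.643]
ft_force: [0.7, -0.9, 4.0]
width: 15.4
```

```bash
python3 st.py
```

```text
t 11.3 ee [585.5 235.4 146. ] yaw 49.2 F [ 0.7 -0.9  4. ] Ftool [-0.3 -4.  -1.1] M [-0.218 -0.163  0.031] w 15.4 j7 2.02
```

Request:
carry_out(moves=[[[5, 0, 0, 0, -1], [5, 0, 0, 0, -1], [5, 0, 0, 0, 0]]])

```text
clock: 11.6
ee_pos: [585.5, 235.4, 145.9]
tcp_rot: [0.638, 0.306, -0.305, -0.638]
ft_force: [0.3, -1.3, 5.2]
width: 14.7
```

```bash
python3 st.py
```

```text
t 11.6 ee [585.5 235.4 145.9] yaw 51.2 F [ 0.3 -1.3  5.2] Ftool [-0.8 -5.2 -1. ] M [-0.279 -0.194  0.026] w 14.7 j7 2.06
```

Request:
carry_out(moves=[[[5, 0, 0, 0, -1], [5, 0, 0, 0, -1], [5, 0, 0, 0, 0]]])

```text
clock: 11.9
ee_pos: [585.4, 235.4, 145.9]
tcp_rot: [0.632, 0.317, -0.317, -0.632]
ft_force: [1.8, -0.5, 4.9]
width: 15.3
```

```bash
python3 st.py
```

```text
t 11.9 ee [585.4 235.4 145.9] yaw 53.2 F [ 1.8 -0.5  4.9] Ftool [ 0.7 -4.9 -1.7] M [-0.317 -0.289 -0.034] w 15.3 j7 2.09
```

Request:
carry_out(moves=[[[5, 0, 0, 0, -1], [5, 0, 0, 0, -1], [5, 0, 0, 0, 0]]])

```text
clock: 12.2
ee_pos: [585.3, 235.1, 145.8]
tcp_rot: [0.627, 0.327, -0.327, -0.627]
ft_force: [0.2, -1.3, 5.0]
width: 15.1
```

```bash
python3 st.py
```

```text
t 12.2 ee [585.3 235.1 145.8] yaw 55.14 F [ 0.2 -1.3  5. ] Ftool [-0.9 -5.  -0.9] M [-0.409 -0.189 -0.325] w 15.1 j7 2.12
```

The stop is felt: Mz jumped to -0.33 N m (about 10 N at the stop) after roughly 74.5° of turn. I'll ease back 0.8° to unload it and begin a slow lift.

Request:
carry_out(moves=[[[5, 0, 0, 0, 0.4], [5, 0, 0, 0, 0.4], [5, 0, 0, 0, 0]]])

```text
clock: 12.5
ee_pos: [585.3, 235.2, 145.9]
tcp_rot: [0.629, 0.323, -0.323, -0.629]
ft_force: [0.8, -1.9, 5.0]
width: 15.5
```

```bash
python3 st.py
```

```text
t 12.5 ee [585.3 235.2 145.9] yaw 54.38 F [ 0.8 -1.9  5. ] Ftool [-1.  -5.  -1.8] M [-0.424 -0.215 -0.074] w 15.5 j7 2.11
```

Request:
carry_out(moves=[[[5, 0, -0.0005, 0, 0], [5, 0, -0.0005, 0, 0], [5, 0, -0.0005, 0, 0], [5, 0, -0.0005, 0, 0], [5, 0, 0, 0, 0]]])

```text
clock: 13.0
ee_pos: [585.2, 235.2, 147.4]
tcp_rot: [0.629, 0.323, -0.323, -0.629]
ft_force: [1.4, -1.4, 2.2]
width: 15.1
```

```bash
python3 st.py
```

```text
t 13.0 ee [585.2 235.2 147.4] yaw 54.36 F [ 1.4 -1.4  2.2] Ftool [-0.3 -2.2 -1.9] M [-0.505 -0.428 -0.089] w 15.1 j7 2.11
```

Request:
carry_out(moves=[[[5, 0, -0.0007, 0, 0], [5, 0, -0.0007, 0, 0], [5, 0, -0.0006, 0, 0], [5, 0, 0, 0, 0]]])

```text
clock: 13.4
ee_pos: [584.9, 235.3, 148.6]
tcp_rot: [-0.629, -0.322, 0.324, 0.629]
ft_force: [2.1, -2.0, -4.3]
width: 15.2
```

```bash
python3 st.py
```

```text
t 13.4 ee [584.9 235.3 148.6] yaw 54.37 F [ 2.1 -2.  -4.3] Ftool [-0.4  4.3 -2.8] M [-0.348 -0.786 -0.081] w 15.2 j7 2.11
```

```bash
python3 - <<'E'
from h import *
a=cams.camera('side');im=cams.camera('wrist')
cv2.imwrite("pics/s7.png",cv2.resize(a[160:260,225:325],(600,600),interpolation=2));cv2.imwrite("pics/w7.png",cv2.resize(im[120:390,165:480],(700,600),interpolation=2))
E
python3 st.py
```

```text
t 13.5 ee [584.9 235.3 148.9] yaw 54.37 F [ 1.4 -1.6 -5.1] Ftool [-0.5  5.1 -2.1] M [-0.333 -0.78  -0.075] w 15.2 j7 2.11
```

View pics/s7.png

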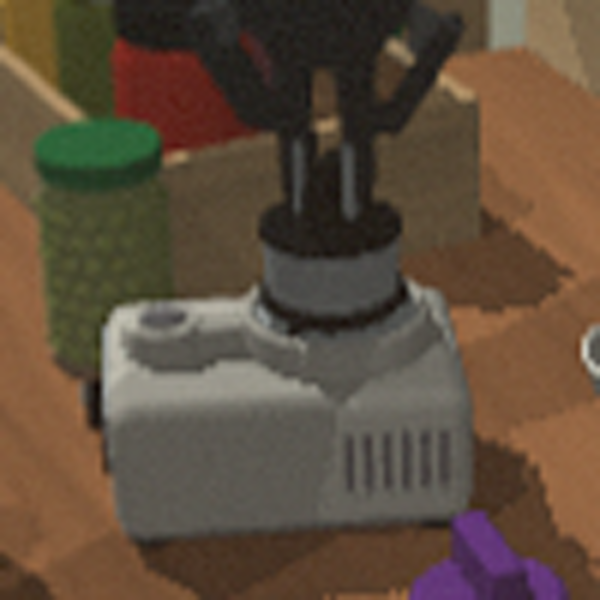

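View pics/w7.png

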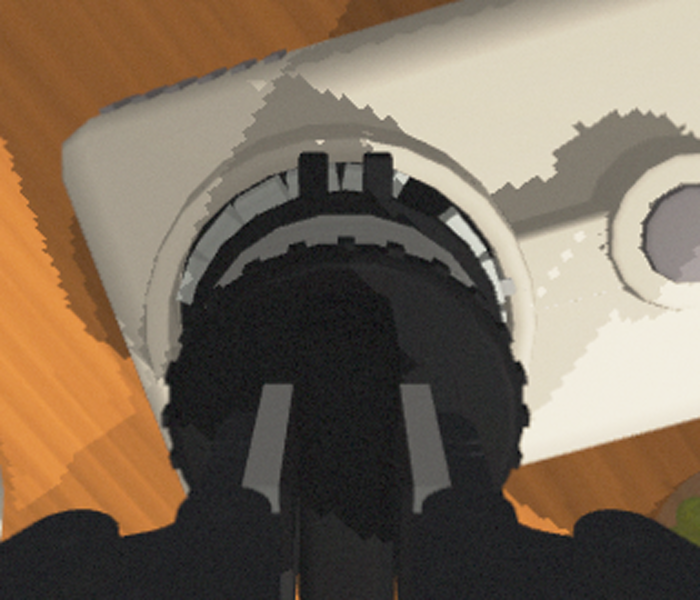

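Request:
carry_out(moves=[[[5, 0, -0.0005, 0, 0], [5, 0, -0.0005, 0, 0], [5, 0, 0, 0, 0]]])

```text
clock: 13.8
ee_pos: [584.9, 235.3, 150.8]
tcp_rot: [0.629, 0.323, -0.323, -0.629]
ft_force: [1.9, -1.2, -4.3]
width: 15.0
```

```bash
python3 st.py
```

```text
t 13.8 ee [584.9 235.3 150.8] yaw 54.38 F [ 1.9 -1.2 -4.3] Ftool [ 0.1  4.3 -2.2] M [-0.473 -0.459  0.   ] w 15.0 j7 2.11
```

Request:
carry_out(moves=[[[5, 0, -0.001, 0, 0], [5, 0, -0.001, 0, 0], [5, 0, -0.001, 0, 0], [5, 0, -0.001, 0, 0], [5, 0, 0, 0, 0]]])

```text
clock: 14.3
ee_pos: [585.1, 235.4, 155.0]
tcp_rot: [-0.629, -0.323, 0.323, 0.629]
ft_force: [0.8, -1.9, -2.2]
width: 14.9
```

```bash
python3 st.py
```

```text
t 14.3 ee [585.1 235.4 155. ] yaw 54.37 F [ 0.8 -1.9 -2.2] Ftool [-1.1  2.2 -1.8] M [-0.582 -0.156  0.023] w 14.9 j7 2.11
```

Lifting freely. Continuing straight up.

Request:
carry_out(moves=[[[5, 0, -0.0015, 0, 0], [5, 0, -0.002, 0, 0], [5, 0, -0.002, 0, 0], [5, 0, -0.003, 0, 0], [5, 0, -0.003, 0, 0], [5, 0, -0.004, 0, 0], [5, 0, -0.004, 0, 0], [5, 0, 0, 0, 0]]])

```text
clock: 15.1
ee_pos: [585.8, 236.0, 175.4]
tcp_rot: [-0.629, -0.324, 0.322, 0.629]
ft_force: [0.1, -0.7, -3.4]
width: 15.1
```

```bash
python3 st.py
```

```text
t 15.1 ee [585.8 236.  175.4] yaw 54.38 F [ 0.1 -0.7 -3.4] Ftool [-0.6  3.4 -0.5] M [-0.036 -0.009  0.034] w 15.1 j7 2.11
```

Request:
carry_out(moves=[[[5, 0, -0.01, 0, 0], [5, 0, -0.012, 0, 3], [5, 0, -0.01, 0, 6], [5, 0, -0.01, 0, 6], [5, 0, -0.01, 0, 6], [5, 0, -0.008, 0, 6], [5, 0, 0, 0, 6], [5, 0, 0, 0, 6], [5, 0, 0, 0, 6], [5, 0, 0, 0, 6], [5, 0, 0, 0, 5], [5, 0, 0, 0, 3], [5, 0, 0, 0, 0]]])

```text
clock: 16.4
ee_pos: [585.3, 235.7, 234.8]
tcp_rot: [-0.706, 0.028, -0.029, 0.707]
ft_force: [0.3, 0.8, -3.6]
width: 14.8
```

```bash
python3 st.py
```

```text
t 16.4 ee [585.3 235.7 234.8] yaw -4.61 F [ 0.3  0.8 -3.6] Ftool [0.2 3.6 0.8] M [-0.038 -0.003 -0.017] w 14.8 j7 1.15
```

Request:
carry_out(moves=[[[5, 0.003, 0, -0.015, 0], [5, 0.005, 0, -0.03, 0], [5, 0.005, 0, -0.04, 0], [5, 0.006, 0, -0.045, 0], [5, 0.006, 0, -0.045, 0], [5, 0.006, 0, -0.045, 0], [5, 0.006, 0, -0.045, 0], [5, 0.006, 0, -0.045, 0], [5, 0.006, 0, -0.045, 0], [5, 0.006, 0, -0.045, 0], [5, 0.005, 0, -0.035, 0], [5, 0.002, 0, -0.02, 0], [5, 0.001, 0, -0.012, 0], [5, 0, 0, 0, 0], [5, 0, 0, 0, 0]]])

```text
clock: 17.9
ee_pos: [610.6, -233.5, 234.3]
tcp_rot: [-0.706, 0.028, -0.028, 0.707]
ft_force: [-0.7, 0.7, -2.6]
width: 15.3
```

```bash
python3 st.py; python3 - <<'E'
from h import *
import json
s=bot.get_state();w=cams.get_calibration('wrist');im=cams.camera('wrist');cv2.imwrite("pics/w8.png",im)
json.dump({**{k:np.array(v).tolist() for k,v in w.items()},'ee':s['ee_pos'].tolist(),'q':s['tcp_rot'].tolist()},open('w8.json','w'))
E
```

```text
t 17.9 ee [ 610.6 -233.5  234.3] yaw -4.54 F [-0.7  0.7 -2.6] Ftool [-0.8  2.6  0.7] M [ 0.083  0.009 -0.003] w 15.3 j7 1.95
```

View pics/w8.png

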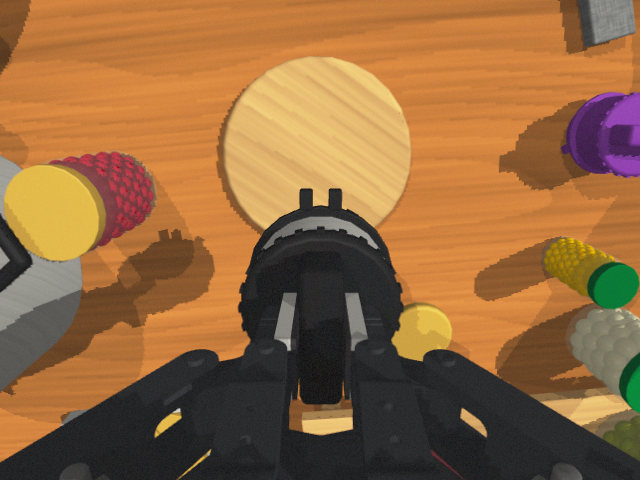

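```bash
python3 - <<'E'
import cv2
a=cv2.imread("pics/w8.png")[45:255,205:430]
cv2.imwrite("pics/w8c.png",cv2.resize(a,(643,600),interpolation=2))
E
```

```text
(no output)
```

View pics/w8c.png

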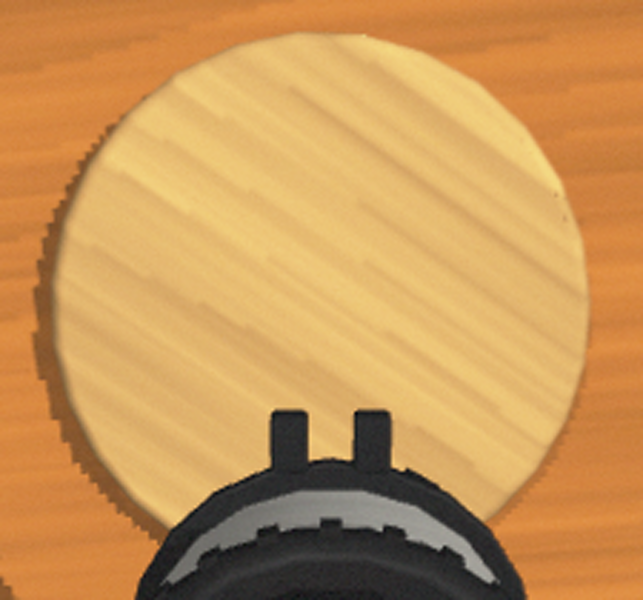

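```bash
python3 - <<'E'
from h import *
import json
from scipy.optimize import least_squares
w={k:np.array(v) for k,v in json.load(open('w8.json')).items()}
s=643/225
pts=[(315,32),(175,78),(115,140),(70,220),(55,310),(75,405),(110,465),(150,515),(440,62),(510,117),(565,195),(588,290),(570,400),(535,465)]
P=np.array([back(w,(205+x/s,45+y/s),15)[:2] for x,y in pts])
r=least_squares(lambda q:np.hypot(*(P-q[:2]).T)-q[2],[570,-235,86]);print(r.x,np.abs(r.fun).max())
r2=least_squares(lambda q:np.hypot(*(P-q[:2]).T)-86,[570,-235]);print(r2.x)
Rt=R.from_quat(w['q']).as_matrix();c=np.array([*r.x[:2],15]);print(Rt.T@(c-w['ee']))
# cup skirt/teeth check: bar near end etc
side=cams.get_calibration('side');print(proj(side,[[*r.x[:2],15]]))
E
```

```text
[ 568.59776081 -232.2982802    83.28873212] 1.1155589085374942
[ 570.1290282  -232.03513792]
[-41.94234795 219.29742441  -2.51925547]
[[360.74383795 331.31136309]]
```

Request:
carry_out(moves=[[[5, -0.02, 0.01, -0.001, 0], [5, -0.0213, 0.02, -0.0008, 0], [5, 0, 0.03, 0, 0], [5, 0, 0.03, 0, 0], [5, 0, 0.028, 0, 0], [5, 0, 0.015, 0, 0], [5, 0, 0.008, 0, 0], [5, 0, 0.004, 0, 0], [5, 0, 0, 0, 0], [5, 0, 0, 0, 0]]])

```text
clock: 18.95
ee_pos: [570.1, -233.6, 90.6]
tcp_rot: [0.707, -0.028, 0.029, -0.706]
ft_force: [-0.2, 0.4, -2.9]
width: 15.3
```

```bash
python3 st.py; python3 - <<'E'
from h import *
a=cams.camera('side');im=cams.camera('wrist')
cv2.imwrite("pics/s9.png",cv2.resize(a[240:380,290:430],(600,600),interpolation=2));cv2.imwrite("pics/w9.png",im)
E
python3 st.py
```

```text
t 18.95 ee [ 570.1 -233.6   90.6] yaw -4.59 F [-0.2  0.4 -2.9] Ftool [-0.3  2.9  0.4] M [-0.054 -0.082 -0.01 ] w 15.3 j7 2.0
t 19.05 ee [ 570.  -233.8   90.6] yaw -4.62 F [-0.3  0.3 -3.4] Ftool [-0.3  3.4  0.3] M [-0.068  0.038  0.017] w 15.0 j7 2.0
```

View pics/s9.png

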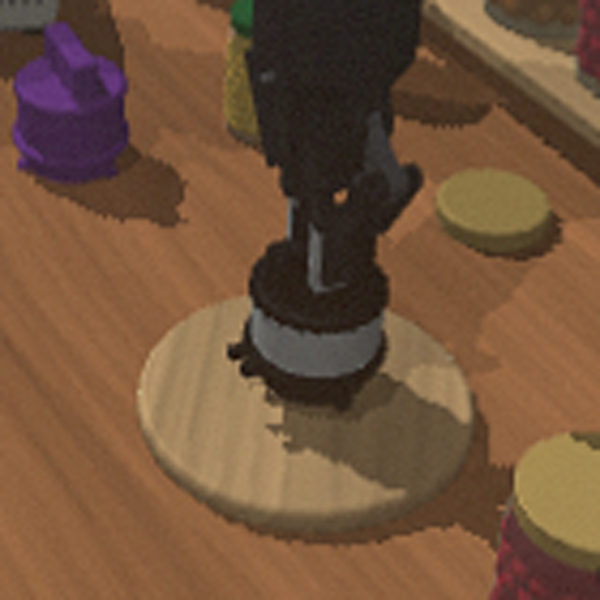

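View pics/w9.png

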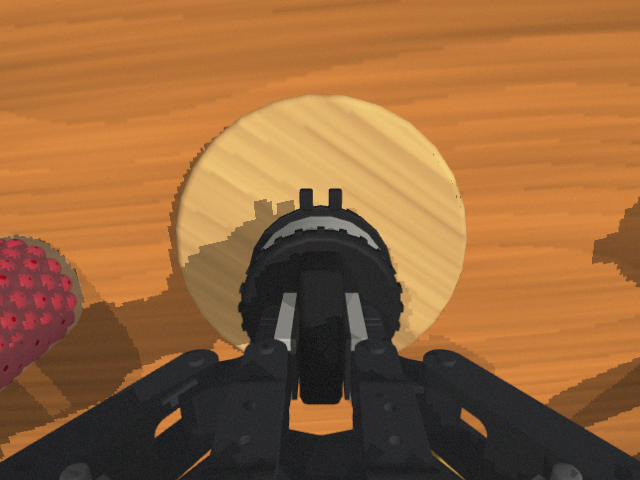

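```bash
python3 - <<'E'
from h import *
from scipy.optimize import least_squares
w=cams.get_calibration('wrist');s=bot.get_state()
im=cv2.imread('pics/w9.png');hsv=cv2.cvtColor(im,cv2.COLOR_BGR2HSV)
pts=[(178,222),(466,228),(322,95),(212,143),(432,138),(190,280),(455,285),(252,113),(395,113)]
P=np.array([back(w,p,15)[:2] for p in pts])
for rr in (None,86):
  r=least_squares(lambda q:np.hypot(*(P-q[:2]).T)-(q[2] if rr is None else rr),[570,-235,86]);print(r.x,r.fun.round(1))
print(s['ee_pos'])
side=cams.get_calibration('side')
for c in ([570,-232],[570,-234]): print((proj(side,[[*c,15],[c[0],c[1],91+4]])-[290,240])*600/140)
E
```

```text
[ 565.75471418 -231.92220511   82.41371147] [ 1.  -0.3 -0.7  0.4  1.2 -0.7 -0.  -0.5 -0.4]
[ 569.62250564 -232.2711701    86.        ] [-1.8 -3.3 -0.4 -0.5  0.5 -5.3 -4.7 -0.7 -0.5]
[ 569.95734853 -233.82946331   90.568116  ]
[[305.20802639 390.12844777]
 [314.80410937 264.48941606]]
[[307.3345699  392.4737073 ]
 [317.04354377 266.74185025]]
```

Request:
carry_out(moves=[[[5, -0.002, 0.003, 0.0013, 0], [5, 0, 0.003, 0, 0], [5, 0, 0.002, 0, 0], [5, 0, 0.002, 0, 0], [5, 0, 0.001, 0, 0], [5, 0, 0.001, 0, 0], [5, 0, 0, 0, 0]]])

```text
clock: 19.75
ee_pos: [567.1, -232.1, 77.1]
tcp_rot: [-0.707, 0.029, -0.029, 0.707]
ft_force: [-0.1, -0.6, -3.5]
width: 15.0
```

```bash
python3 st.py
```

```text
t 19.75 ee [ 567.1 -232.1   77.1] yaw -4.63 F [-0.1 -0.6 -3.5] Ftool [-0.1  3.5 -0.6] M [-0.051 -0.022  0.012] w 15.0 j7 2.0
```

Request:
carry_out(moves=[[[5, 0, 0.0005, 0, 0], [5, 0, 0.0005, 0, 0], [5, 0, 0, 0, 0]]])

```text
clock: 20.05
ee_pos: [567.3, -232.1, 76.5]
tcp_rot: [0.707, -0.028, 0.029, -0.706]
ft_force: [-0.3, -0.0, -2.6]
width: 14.6
```

```bash
python3 st.py
```

```text
t 20.05 ee [ 567.3 -232.1   76.5] yaw -4.63 F [-0.3 -0.  -2.6] Ftool [-0.3  2.6 -0. ] M [0.024 0.048 0.005] w 14.6 j7 2.0
```

Request:
carry_out(moves=[[[5, 0, 0.0005, 0, 0], [5, 0, 0.0003, 0, 0], [5, 0, 0, 0, 0]]])

```text
clock: 20.35
ee_pos: [567.4, -232.2, 76.5]
tcp_rot: [0.707, -0.028, 0.029, -0.706]
ft_force: [-1.6, 0.1, 4.3]
width: 15.2
```

```bash
python3 st.py
```

```text
t 20.35 ee [ 567.4 -232.2   76.5] yaw -4.64 F [-1.6  0.1  4.3] Ftool [-1.6 -4.3  0. ] M [0.249 0.471 0.015] w 15.2 j7 2.0
```

It has touched down (Fz went from -2.6 to +4.3 at TCP 76.5, as predicted). I'll ease off, open gently and rise.

Request:
carry_out(moves=[[[5, 0, -0.0004, 0, 0], [5, 0, 0, 0, 0], [25, 0, 0, 0, 0], [35, 0, 0, 0, 0], [45, 0, 0, 0, 0], [50, 0, 0, 0, 0], [50, 0, -0.005, 0, 0], [50, 0, -0.015, 0, 0], [50, 0, -0.03, 0, 0], [50, 0, -0.04, 0, 0], [50, 0, -0.04, 0, 0], [50, 0.03, 0, 0, 0], [50, 0.02, 0, 0, 0], [50, 0, 0, 0, 0], [50, 0, 0, 0, 0]]])

```text
clock: 21.85
ee_pos: [616.5, -236.1, 205.5]
tcp_rot: [0.707, -0.029, 0.028, -0.707]
ft_force: [-0.7, -0.5, -0.4]
width: 43.0
```

```bash
python3 st.py; python3 - <<'E'
from h import *
import json
s=bot.get_state();w=cams.get_calibration('wrist');im=cams.camera('wrist');a=cams.camera('side');t=cams.camera('top')
json.dump({**{k:np.array(v).tolist() for k,v in w.items()},'ee':s['ee_pos'].tolist(),'q':s['tcp_rot'].tolist()},open('w10.json','w'))
cv2.imwrite("pics/s10.png",a);cv2.imwrite("pics/w10.png",im);cv2.imwrite("pics/t10.png",t)
E
```

```text
t 21.85 ee [ 616.5 -236.1  205.5] yaw -4.63 F [-0.7 -0.5 -0.4] Ftool [-0.7  0.4 -0.6] M [ 0.011  0.011 -0.07 ] w 43.0 j7 1.95
```

View pics/s10.png

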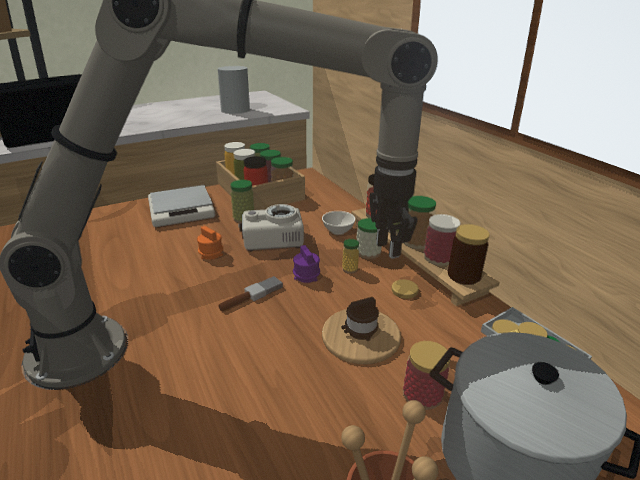

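View pics/w10.png

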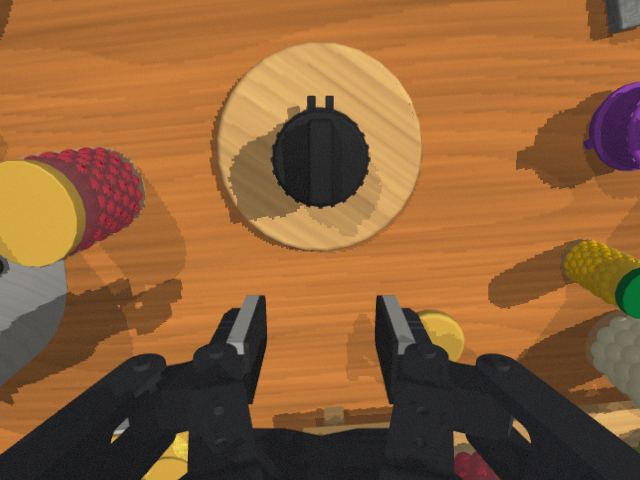

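View pics/t10.png

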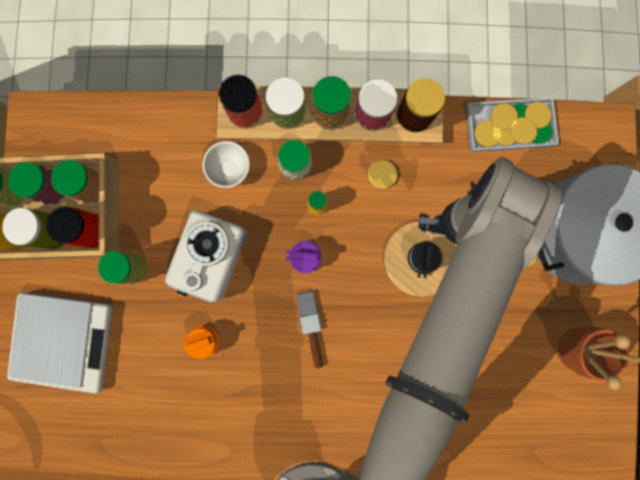

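```bash
python3 - <<'E'
from h import *
import json
from scipy.optimize import least_squares
w={k:np.array(v) for k,v in json.load(open('w10.json')).items()}
pts=[(218,145),(421,147),(320,42),(319,250),(248,73),(392,73),(246,217),(395,217)]
P=np.array([back(w,p,15)[:2] for p in pts])
r=least_squares(lambda q:np.hypot(*(P-q[:2]).T)-q[2],[570,-235,86]);print(r.x,r.fun.round(1))
L=[(272,158),(370,158),(321,108),(321,208)]
Q=np.array([back(w,p,72)[:2] for p in L]);print(Q.mean(0), Q)
E
```

```text
[ 568.26670206 -232.64005052   83.64425368] [ 0.  -0.6  0.4  0.1 -0.1 -0.  -0.3  0.5]
[ 568.0879212  -231.71277721] [[ 564.85335202 -265.01535173]
 [ 570.21730751 -198.32565064]
 [ 535.01143859 -229.05889045]
 [ 602.26958668 -234.45121603]]
```

The wrist view shows the cup upright, with its centre within about 1 mm of the board's centre. The robot is clear and the other objects haven't moved. Handing in.

```bash
python3 -c "
from workcell import bot
print(bot.close_job())"
```

```text
the job is handed in; nothing more can be done
None
```

The grinding cup is off the mill and standing upright in the middle of the round board. I handed the job in at about 22 s of the 72 s allowed.

- **Release button:** I pressed it until it stalled at 99.0 mm above the table, its fully-down height. The force rose from about 5 N to 12 N there.
- **Turn:** The cup turned about 74.5° anticlockwise. It then met the stop at about 0.33 N m, roughly 10 N. I eased back 0.8° to unload it before lifting.
- **Lift:** For the first few millimetres there was a brief sideways moment of up to about 0.8 N m, so the foot may have rubbed in the collar. It cleared as I continued slowly, with no more than about 5 N of vertical force. I can't say whether that moment counts as too much load on the slots.
- **Set-down:** The cup met the board at the expected height with about 4 N, then I released it.
- **Last checks:** The wrist camera put the cup within about 1 mm of the board's centre. The top and side views showed no other object visibly moved, and the wrist force was about zero.
- **Disagreements:** The top camera differed from the wrist and side cameras by about 5 mm, so I used the wrist camera. The wrist camera measured the board's radius at 83.6 mm against the true 86 mm, but that scale error hardly affects the centring.

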